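Raise the reading light and lock it in the top hole

ROBOT

A 6-joint arm with a two-finger parallel gripper is mounted at the origin on the work surface. World frame = base frame: x ahead of the robot, y to its left, z up, the work surface at z = 0. Lengths are in m, angles in rad, forces in N, time in s.
With the tool pointing down it reaches from about 0.3 to 0.85 m from the base axis. Payload 5.4 kg.
Tool frame: the origin (TCP) lies at the very end of the fingers, on their centre line; the grasp point (between the pads) lies 19 mm behind it (grip_point_offset is the z of the grasp point in the tool frame, in m); z points along the fingers, x is the direction in which the jaws open and shut, and the axes are right-handed (so a half turn about z gives the same grasp; the last joint's range is limited). The gripper opens to 85 mm and grips with 20 to 120 N. Pads are 22 mm wide; open, the fingers measure 114 mm over their backs; the gripper's body (76 mm by 85 mm) begins 54 mm behind the grasp point. The pads swing forward as they close: fully open they stand 13 mm farther back than shut.
Start: joints at [1.011, 0.158, 1.597, -0, 1.386, -0.21], TCP at [0.197, 0.54, 0.231] pointing down, gripper open.
Joint ranges: [-2.91, 2.91], [-0.94, 2.29], [0.18, 2.7], [-1.29, 4.43], [0.17, 2.64], [-3, 3]. Speed limits (rad/s): [2.57, 2.57, 3.14, 3.14, 3.14, 3.14].

INTERFACE

Orientations are given as a unit quaternion [x, y, z, w].
In Python, from station import * gives the robot as it stands. The module is installed in compiled form; this text tells all that it offers.
- The arm moves only by the shell command python3 -m pendant 'ROWS'. ROWS is text: rows parted by semicolons, each of 7 numbers parted by spaces: the shift along the tool's x, y, z in m, then the turn, a rotation vector about the tool's x, y, z in rad, then the opening in per cent of the stroke, from 0 (shut) to 100 (fully open). A call has exactly 5 rows; each row is the pose to reach, as a shift and turn from the pose commanded when the call began, along the tool's axes at that moment; what a row does not reach only later rows make up. A row lasts 1/10 s, in which the tool goes at most 50 mm and 8.59 degrees, less where a joint would pass 70% of its speed; a pose out of reach is approached as far as the arm can. A call with a gripper value outside its range is refused whole. The fingers move at their own pace and stop on an object; the grip force is fixed at half the most. Time passes only in rows, so rows that repeat a pose let the fingers close, or fill a call up. It gives the time, the measured TCP pose, the force and the opening at its end, in the units of the state.
- read_state(): the state, without advancing time (a new reading comes with each control period).
- camera(name): name is "side" or "top"; returns a dict with "img" (400x640x3 uint8, blue, green, red), "fx", "fy", "cx", "cy" (pixels), "pose" (4x4, takes a point from camera to world coordinates). Camera axes: x right, y down, z forward; pixel columns grow to the right and rows downward; lengths in m; the calibration is good to about 2 mm. A picture is of the moment at which its call begins. There is no depth.
- sign_off(): hands the job in, once; it reports no verdict.
The state is a dict: "t": time; "joint_pos": joint angles; "dq": joint speeds; "joint_torque": joint torques, N m; "eef_pos": TCP position; "orientation": TCP orientation; "force": force on the tool from outside, world axes, zero at the start; "ft_torque": the same for the moment, N m; "grip_width": finger opening in m.
Only numpy, scipy, OpenCV 4.12 (cv2) and the standard library are available. Lean on these libraries where they do the work, as an engineer would, in place of code of your own. Each camera call takes 0.05 s, during which the arm holds its last target. There are 200 camera calls.

TASK

The bedside reading light has been left between two stops, with its sprung button hidden inside the outer tube and twisted out of line with the holes. Take it by the ribbed cap, raise it and turn it gently to and fro until the button pops right out through the top hole; stop turning there, push the light straight down with about 10 N (a kilogram's weight) for a moment to be sure that the button carries it, then let go. Do not force the plastic button, and leave the mug, bell, pill box and brush as they are.

Things in the scene. Friction and masses are not known exactly. Their poses are not given: they have to be found in the camera images.
- holder: Steel clip holder (base plate 110 x 85 x 8 mm, fixed to the table) with the light's upright white outer tube fast in its clip; nothing of it moves. Origin on the tube's axis at table height, z up, x the way the row of holes faces. Tube 29 mm across, bore 24 mm, rim 150 mm up, grey collar 33 mm across on its last 12 mm. Round holes, 10 mm across, 65, 95 and 125 mm up.
- top_hole (a point): Centre of the top hole at the tube's outer face, 14.5 mm from the axis, 125 mm up. Its frame is the holder's.
- sill: The wall of the outer tube just under the top hole, on which the popped button rests when the light is loaded. Its frame is the holder's.
- reading_light: The part that slides and turns in the outer tube: aluminium inner tube, white shade (72 mm across), round grey cap above it; 0.2 kg. Origin on the axis level with the hidden button; this frame slides with the light but does not turn with it, so it does not tell where the button points. Above it: shade 70 to 100 mm, cap 100 to 144 mm. Friction of 3 N holds the light at any height.
- cap (a point): Centre of the grey cap with dark ribs, 38 mm in diameter, 44 mm high, upright, by which the light is lifted, turned and pushed; 122 mm above the level of the button, 247 mm above the table when locked in the top hole (the shade's underside is then 45 mm above the tube's rim). The shade, wider than the cap, begins 22 mm below. Frame as reading_light.
- height (a joint): How far the light is pulled out, m, growing upwards: 0 with the button level with the middle hole, 0.030 level with the top hole; starts between 0.008 and 0.023. Once the button is in a hole there is about 1 mm of play up and down. Turning the light takes 0.1 N m or a little more; internal stops let it turn 0.9 rad to either side of the row of holes.
- button_out (a joint): Travel of the round-headed red button (8 mm across, sprung outwards with 2 to 4 N), m: about 0 while it rubs hidden on the bore, 0.0055 popped through a hole, 3 mm proud of the tube; the light can then neither slide nor turn. It starts, unseen, up to 0.6 rad to either side of the row. It pops within 1 mm of the hole's centre in height and round the bore (0.08 rad). Over 30 N (0.35 N m) breaks it.
- mug: Yellow ceramic mug, 80 mm across, 92 mm high, 0.33 kg; origin under its centre. Leave alone.
- bell: Chrome table bell, 72 mm across, 53 mm high; origin under its centre. Leave alone.
- pill_box: Square blue plastic pill box, 76 x 76 x 23 mm; origin under its centre. Leave alone.
- denture_brush: Grey plastic denture brush lying along its x axis, 155 mm long, 22 mm high; origin under its middle. Leave alone.

How it is judged:
By the outcome, as a careful person would: the job done as asked, in the order asked, and still so for the second after the job is handed in, with the robot touching nothing.
It also fails if it takes over 58 s, if anything falls off the work surface, if the arm or the gripper's body presses on something with over 40 N, if the wrist force passes 120 N, or if a joint passes its speed limit or range.

## Working session

There is one attempt and no reset: what is moved stays moved. The work goes in short steps, Python scripts to look and compute and a shell command to move; the robot and the scene stay as the last step left them, time stands still between calls to the robot, and variables do not carry over. Pictures are saved under pics/ and viewed, about 8 in all and at most 12, crops included, and the job is handed in when it is done.

```bash
mkdir -p pics
python3 - <<'E'
from station import *
import cv2,numpy as np
s=read_state()
for k in s: print(k,np.round(s[k],4))
for n in("side","top"):
    c=camera(n); cv2.imwrite(f"pics/{n}0.png",c["img"]); print(n,c["fx"],c["fy"],c["cx"],c["cy"]); print(np.round(c["pose"],4))
a=cv2.imread("pics/side0.png");b=cv2.imread("pics/top0.png")
E
```

```text
t 0.0
joint_pos [ 1.0109  0.1591  1.5983  0.      1.3862 -0.2101]
dq [-0.0003  0.0003 -0.0015  0.0016 -0.0002 -0.    ]
joint_torque [ 5.00000e-04 -3.96004e+01 -3.31428e+01 -3.00000e-04  8.60000e-03
  0.00000e+00]
eef_pos [0.1967 0.5396 0.2303]
orientation [ 8.194e-01  5.733e-01 -9.000e-04  4.000e-04]
force [-1.1559  0.4197  0.6249]
ft_torque [-0.1207 -0.0209  0.0255]
grip_width 0.0854
side 506.92688208930974 506.92688208930974 319.04328939679004 201.42316524207516
[[ 0.9993 -0.0124  0.0361  0.5188]
 [-0.0372 -0.5323  0.8457 -0.8948]
 [ 0.0088 -0.8465 -0.5324  0.7547]
 [ 0.      0.      0.      1.    ]]
top 364.7456136158078 364.7456136158078 320.2945370829741 201.21874100335293
[[-0.1082 -0.9735  0.2012  0.3931]
 [-0.9941  0.1053 -0.0252  0.0614]
 [ 0.0033 -0.2028 -0.9792  0.9203]
 [ 0.      0.      0.      1.    ]]
```

View pics/side0.png

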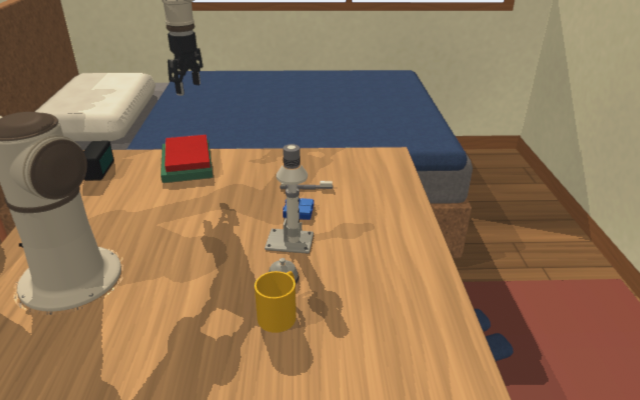

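View pics/top0.png

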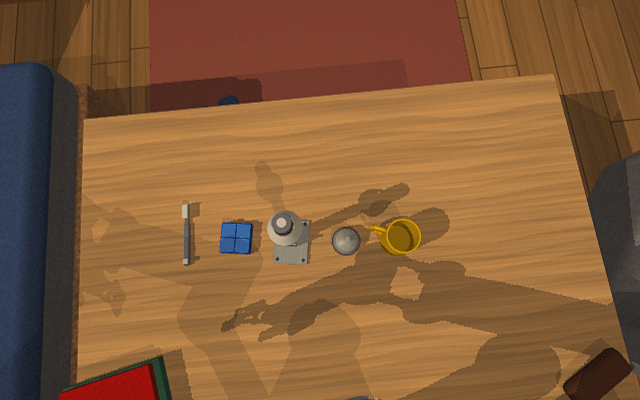

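The side view shows the cap at about (291,153), shade (292,173) and base plate (290,240). In the top view the cap is at (283,224). I'll enlarge both before measuring.

Run:
```python
import cv2,numpy as np
a=cv2.imread("pics/side0.png")[140:260,250:340];b=cv2.imread("pics/top0.png")[200:272,258:318]
A=cv2.resize(a,None,fx=5,fy=5,interpolation=cv2.INTER_CUBIC);B=cv2.resize(b,None,fx=5,fy=5,interpolation=cv2.INTER_CUBIC)
B=cv2.copyMakeBorder(B,0,600-360,0,0,cv2.BORDER_CONSTANT)
cv2.imwrite("pics/crop0.png",np.hstack([A,B]))
```

```text
(no output)
```

View pics/crop0.png

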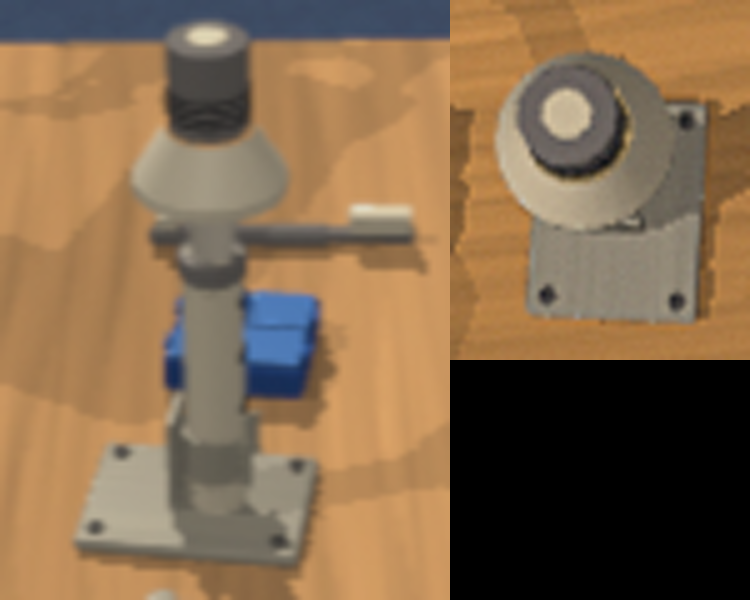

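The crop shows the cap top's pale disc at side px (291.4,147.6) and top px (281.4,222.4). Three dark hole notches lie on the tube's right edge at side px (298.6, 200/211/223), so the holes face roughly +x. Next I'll triangulate.

```bash
cat > h.py <<'E'
import cv2,numpy as np
from station import *
from scipy.spatial.transform import Rotation as R
def ray(c,u,v):
    P=c["pose"]; d=P[:3,:3]@[(u-c["cx"])/c["fx"],(v-c["cy"])/c["fy"],1]; return P[:3,3],d/np.linalg.norm(d)
def plane(c,u,v,z):
    o,d=ray(c,u,v); return o+d*(z-o[2])/d[2]
def tri(a,b):
    (o,d),(p,e)=a,b
    t=np.linalg.lstsq(np.c_[d,-e],p-o,rcond=None)[0]; x,y=o+t[0]*d,p+t[1]*e; return (x+y)/2,np.linalg.norm(x-y)
def proj(c,X):
    P=c["pose"]; q=P[:3,:3].T@(np.asarray(X)-P[:3,3]); return np.array([c["cx"]+c["fx"]*q[0]/q[2],c["cy"]+c["fy"]*q[1]/q[2]])
def totool(dX):
    return R.from_quat(read_state()["orientation"]).inv().apply(dX)
E
python3 - <<'E'
from h import *
np.set_printoptions(precision=4,suppress=True)
S,T=camera("side"),camera("top")
def blob(c,x0,y0,x1,y1,lo):
    i=c["img"][y0:y1,x0:x1].astype(int); g=i.sum(2); m=(g>lo).astype(np.uint8); return m
# pale disc on cap top: bright pixels
i=T["img"][210:235,268:297].astype(int).sum(2); 
m=cv2.connectedComponentsWithStats((i>480).astype(np.uint8)[7:19,8:20])
print("top disc",m[2],m[3]+[276,217])
j=S["img"][143:153,282:302].astype(int).sum(2); m=cv2.connectedComponentsWithStats((j>480).astype(np.uint8)); print("side disc",m[2],m[3]+[282,143])
f=lambda x,o:(x+.5)/5-.5+o
X=tri(ray(S,f(207,250),f(36,140)),ray(T,f(117,258),f(112,200))); print("captop",X)
for n,p in dict(TR=(256,105),BR=(247,320),BL=(78,315)).items(): print(n,plane(T,f(p[0],258),f(p[1],200),.008))
for n,p in dict(FL=(77,545),FR=(296,560),BR=(316,462),BL=(107,447)).items(): print("S",n,plane(S,f(p[0],250),f(p[1],140),.008))
# tube centreline in side view at z ~ various
for z,v in ((.15,255),(.1,340),(.05,430)): print(z)
for h in (0,.03):
  for z in (.05,.1,.138,.15,.165+h,.195+h,.217+h,.239+h): print(z,proj(S,[X[0][0],X[0][1],z]),proj(T,[X[0][0],X[0][1],z]))
E
```

```text
top disc [[ 0  0 12 12 78]
 [ 1  1  9  9 66]] [[281.9744 222.7949]
 [280.9394 222.1515]]
side disc [[  0   0  20  10 177]
 [  5   2   8   4  23]] [[291.6102 147.5932]
 [290.6522 146.7826]]
captop (array([0.4985, 0.12  , 0.2595]), np.float64(0.0007461110550615116))
TR [0.534  0.0722 0.008 ]
BR [0.4279 0.0875 0.008 ]
BL [0.4394 0.1702 0.008 ]
S FL [0.4315 0.0813 0.008 ]
S FR [0.5366 0.0669 0.008 ]
S BR [0.5483 0.1469 0.008 ]
S BL [0.4424 0.1626 0.008 ]
0.15
0.1
0.05
0.05 [292.6309 224.6804] [289.9226 234.7262]
0.1 [292.2323 207.4051] [288.1888 232.226 ]
0.138 [291.9174 193.7573] [286.7266 230.1174]
0.15 [291.8157 189.3501] [286.2357 229.4094]
0.165 [291.687  183.7736] [285.6006 228.4936]
0.195 [291.4244 172.3894] [284.2538 226.5514]
0.217 [291.2271 163.839 ] [283.1952 225.0248]
0.239 [291.0257 155.1116] [282.0702 223.4024]
0.05 [292.6309 224.6804] [289.9226 234.7262]
0.1 [292.2323 207.4051] [288.1888 232.226 ]
0.138 [291.9174 193.7573] [286.7266 230.1174]
0.15 [291.8157 189.3501] [286.2357 229.4094]
0.195 [291.4244 172.3894] [284.2538 226.5514]
0.225 [291.1543 160.6861] [282.7941 224.4464]
0.247 [290.9514 151.893 ] [281.6434 222.7869]
0.269 [290.7443 142.9154] [280.4172 221.0187]
```

Run:
```python
from h import *
s=read_state(); print(s["t"],totool(np.array([.4985,.120,.30])-s["eef_pos"]).round(4), totool([1,0,0]).round(3),totool([0,1,0]).round(3))
```

```text
0.2 [-0.2911  0.4272 -0.0691] [ 0.343  0.939 -0.001] [ 0.939 -0.343 -0.001]
```

```bash
python3 -m pendant '0 0 -0.045 0 0 0 100; -0.02 0.03 -0.07 0 0 0 100; -0.047 0.069 -0.07 0 0 0 100; -0.073 0.108 -0.07 0 0 0 100; -0.1 0.147 -0.07 0 0 0 100'; python3 -m pendant '-0.027 0.04 0 0 0 0 100; -0.055 0.08 0 0 0 0 100; -0.082 0.12 0 0 0 0 100; -0.109 0.16 0 0 0 0 100; -0.136 0.2 0 0 0 0 100'
python3 - <<'E'
from h import *
s=read_state(); print(s["t"],s["joint_pos"].round(2) if hasattr(s["joint_pos"],'round') else s["joint_pos"],totool(np.array([.4985,.120,.30])-s["eef_pos"]).round(4), totool([1,0,0]).round(3),totool([0,1,0]).round(3))
E
```

```text
t: 0.7
eef_pos: [0.3015, 0.3945, 0.3014]
orientation: [0.819, 0.574, 0.0, 0.0]
force: [0.7, -0.1, 0.4]
grip_width: 0.0852
t: 1.2
eef_pos: [0.4429, 0.1977, 0.3013]
orientation: [0.819, 0.573, 0.0, 0.0]
force: [1.1, 1.1, -0.2]
grip_width: 0.0856
1.2 [ 0.17 -0.12  1.74  0.    1.52 -1.05] [-0.054   0.0789  0.0013] [0.343 0.939 0.   ] [ 0.939 -0.343  0.   ]
```

```bash
python3 -m pendant '-0.025 0.037 0 0 0 0 100; -0.05 0.073 0 0 0 0 100; -0.054 0.079 0 0 0 0 100; -0.054 0.079 0.01 0 0 0 100; -0.054 0.079 0.02 0 0 0 100'
python3 - <<'E'
from h import *
s=read_state(); print(s["t"],s["eef_pos"],totool(np.array([.4985,.120,.2205])-s["eef_pos"]).round(4))
a=camera("side");b=camera("top"); print(proj(a,s["eef_pos"]),proj(b,s["eef_pos"]))
A=cv2.resize(a["img"][90:210,240:340],None,fx=4,fy=4,interpolation=2);B=cv2.resize(b["img"][180:300,230:330],None,fx=4,fy=4,interpolation=2)
cv2.imwrite("pics/hov.png",np.hstack([A,B]))
E
```

```text
t: 1.7
eef_pos: [0.4973, 0.1226, 0.2804]
orientation: [0.819, 0.574, -0.0, -0.0]
force: [0.1, 0.4, -0.5]
grip_width: 0.0855
1.7 [0.49731431 0.12258013 0.28039985] [-0.002   0.002   0.0599]
[290.11783952 137.69845733] [278.37469646 220.85333918]
```

View pics/hov.png

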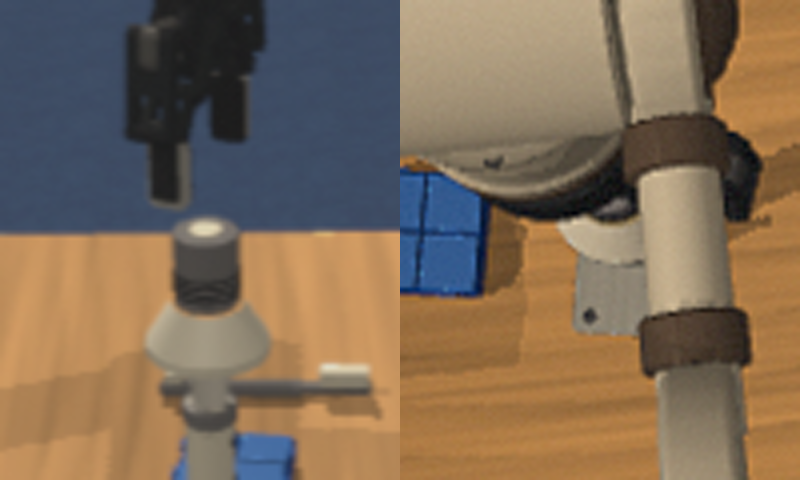

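The side view shows the open fingers straddling the cap: tips around px (282,141) and (297,124), cap at (291,147). In the top view the arm covers the cap. Descending.

```bash
python3 -m pendant '0 0 0.015 0 0 0 100; 0 0 0.025 0 0 0 100; 0 0 0.025 0 0 0 100; 0 0 0.025 0 0 0 100; 0 0 0.025 0 0 0 100'
python3 - <<'E'
from h import *
s=read_state(); print(s["t"],s["eef_pos"],s["ft_torque"],totool(np.array([.4985,.120,.2205])-s["eef_pos"]).round(4))
E
```

```text
t: 2.3
eef_pos: [0.4982, 0.1218, 0.2568]
orientation: [0.819, 0.573, 0.0, 0.0]
force: [0.6, -0.6, 0.0]
grip_width: 0.0854
2.3 [0.49817485 0.12179656 0.25680973] [0.03041471 0.01066557 0.00408593] [-0.0016  0.0009  0.0363]
```

```bash
python3 -m pendant '-0.0015 0.001 0.012 0 0 0 100; -0.0015 0.001 0.024 0 0 0 100; -0.0015 0.001 0.035 0 0 0 100; -0.0015 0.001 0.035 0 0 0 80; -0.0015 0.001 0.035 0 0 0 60'
python3 -m pendant '0 0 0 0 0 0 52; 0 0 0 0 0 0 50; 0 0 0 0 0 0 48; 0 0 0 0 0 0 48; 0 0 0 0 0 0 48'
python3 - <<'E'
from h import *
s=read_state(); print(s["t"],s["eef_pos"],s["ft_torque"])
a=camera("side");b=camera("top")
A=cv2.resize(a["img"][110:210,250:330],None,fx=5,fy=5,interpolation=2)
cv2.imwrite("pics/pre.png",A)
E
```

```text
t: 2.8
eef_pos: [0.498, 0.1199, 0.2207]
orientation: [0.819, 0.573, -0.001, -0.0]
force: [-0.1, -0.2, 0.8]
grip_width: 0.059
t: 3.3
eef_pos: [0.4984, 0.12, 0.2215]
orientation: [0.819, 0.573, 0.0, 0.0]
force: [0.3, -0.5, 0.0]
grip_width: 0.0412
3.3 [0.49838543 0.11997613 0.22146737] [ 0.0414123   0.01991241 -0.0089115 ]
```

View pics/pre.png

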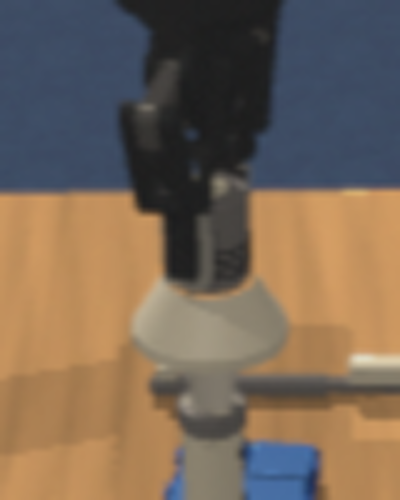

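The jaws are at 41 mm around the cap (px about 282-298, 150-167), clear of the shade and with no side force, so the grasp is well centred. Closing, then writing a check script that can halt a chain of moves.

```bash
cat > chk.py <<'E'
import sys
from h import *
s=read_state(); c=camera("side"); H=[.4985+.0145*.99,.120-.0145*.14,.125]
u,v=proj(c,H).round().astype(int); i=c["img"][v-6:v+7,u-8:u+9].astype(int)
red=i[...,2]-2*np.minimum(i[...,1],255)+0*i[...,0]
r=red.max(); n=(red>20).sum(); q=np.array(s["orientation"]); yaw=2*np.arctan2(q[1],q[0]); tz=s["ft_torque"][2]
print(f"t {s['t']:.2f} z {s['eef_pos'][2]:.4f} xy {s['eef_pos'][0]:.4f} {s['eef_pos'][1]:.4f} yaw {yaw:.3f} F {np.round(s['force'],1)} Tz {tz:.3f} red {r} n {n} w {s['grip_width']:.4f}")
lim=float(sys.argv[1]) if len(sys.argv)>1 else .22
sys.exit(1 if abs(tz)>lim or n>0 else 0)
E
python3 -m pendant '0 0 0 0 0 0 44; 0 0 0 0 0 0 40; 0 0 0 0 0 0 30; 0 0 0 0 0 0 30; 0 0 0 0 0 0 30' | tail -2; python3 chk.py
python3 -m pendant '0 0 -0.001 0 0 0 30; 0 0 -0.002 0 0 0 30; 0 0 -0.003 0 0 0 30; 0 0 -0.004 0 0 0 30; 0 0 -0.004 0 0 0 30'|tail -2; python3 chk.py
```

```text
force: [-0.0, -1.6, 1.8]
grip_width: 0.0369
t 3.90 z 0.2214 xy 0.4983 0.1198 yaw 1.221 F [-0.  -1.6  1.8] Tz 0.048 red -62 n 0 w 0.0369
force: [-0.8, -1.0, -5.3]
grip_width: 0.0372
t 4.45 z 0.2252 xy 0.4981 0.1199 yaw 1.221 F [-0.8 -1.  -5.3] Tz 0.031 red -62 n 0 w 0.0372
```

Gripped: 37 mm wide, with a lift force of about 5 N, which matches weight plus friction. Rise to the estimated hole level, then sweep in small steps, stopping on torque or red.

```bash
python3 -m pendant '0 0 -0.0015 0 0 0 30; 0 0 -0.003 0 0 0 30; 0 0 -0.0045 0 0 0 30; 0 0 -0.0055 0 0 0 30; 0 0 -0.0055 0 0 0 30'>/dev/null; python3 chk.py &&
python3 -m pendant '0 0 0 0 0 0.024 30; 0 0 0 0 0 0.048 30; 0 0 0 0 0 0.072 30; 0 0 0 0 0 0.096 30; 0 0 0 0 0 0.12 30'>/dev/null && python3 chk.py &&
python3 -m pendant '0 0 0 0 0 0.024 30; 0 0 0 0 0 0.048 30; 0 0 0 0 0 0.072 30; 0 0 0 0 0 0.096 30; 0 0 0 0 0 0.12 30'>/dev/null && python3 chk.py
```

```text
t 5.00 z 0.2308 xy 0.4982 0.1199 yaw 1.221 F [-1.1 -2.6 -4.5] Tz -0.018 red -63 n 0 w 0.0367
t 5.55 z 0.2310 xy 0.4983 0.1200 yaw 1.099 F [-0.8 -2.9 -2.9] Tz 0.024 red -28 n 0 w 0.0369
t 6.10 z 0.2310 xy 0.4984 0.1200 yaw 0.979 F [-0.6 -1.3 -2.7] Tz -0.010 red -19 n 0 w 0.0368
```

Run:
```python
from h import *
c=camera("side"); cv2.imwrite("pics/s1.png",cv2.resize(c["img"][140:230,260:330],None,fx=6,fy=6,interpolation=2))
print(read_state()["ft_torque"])
```

```text
[-0.50617379  0.24929    -0.05511095]
```

View pics/s1.png

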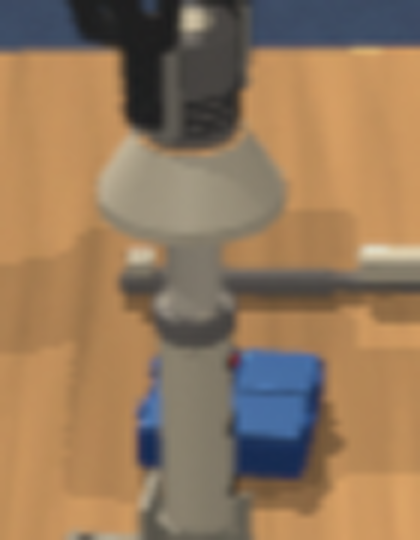

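The picture shows red at the top hole on the tube's right edge, px about (298.7,200.3). Checking whether it's fully out, with pixel values and a tiny downward probe.

```bash
python3 - <<'E'
from h import *
c=camera("side"); a=cv2.imread("pics/side0.png").astype(int)
for i in (a,c["img"].astype(int)):
    for v in range(197,204): print([tuple(i[v,u,::-1]) and "%d/%d/%d"%tuple(i[v,u,::-1]) for u in range(296,303)])
    print()
E
python3 chk.py; python3 -m pendant '0 0 0.0005 0 0 0 30; 0 0 0.001 0 0 0 30; 0 0 0.001 0 0 0 30; 0 0 0.001 0 0 0 30; 0 0 0.001 0 0 0 30'>/dev/null; python3 chk.py
```

```text
['111/105/92', '120/112/97', '124/108/90', '159/123/89', '189/143/101', '191/146/107', '188/145/109']
['126/118/102', '121/114/100', '101/98/97', '104/97/103', '132/124/129', '132/134/153', '122/131/159']
['126/118/102', '111/105/93', '79/82/89', '60/79/115', '83/116/160', '94/134/185', '84/125/182']
['124/117/100', '101/96/84', '58/62/74', '44/69/109', '62/97/148', '77/118/174', '79/123/183']
['126/118/101', '107/101/88', '70/72/80', '51/76/114', '64/100/150', '76/117/173', '80/124/183']
['127/119/103', '121/114/99', '96/94/96', '64/87/125', '70/107/158', '77/118/174', '80/124/183']
['127/119/102', '122/115/100', '99/98/99', '70/95/132', '75/113/164', '77/119/175', '80/125/184']

['112/105/92', '120/112/97', '124/108/89', '147/115/84', '170/129/91', '170/130/97', '167/129/98']
['126/118/102', '122/114/99', '107/96/91', '105/89/91', '120/111/115', '118/121/138', '109/117/142']
['126/118/102', '114/105/90', '107/74/68', '103/61/78', '88/104/139', '85/123/169', '77/113/163']
['125/118/101', '104/96/83', '90/54/54', '89/57/85', '70/92/137', '73/111/163', '73/111/164']
['126/118/102', '108/101/88', '79/70/73', '66/73/109', '67/99/149', '72/110/163', '73/111/164']
['128/120/104', '121/114/99', '97/95/95', '66/88/126', '69/106/157', '73/111/164', '73/111/164']
['127/119/103', '124/116/101', '99/98/98', '70/95/132', '73/111/162', '73/112/163', '73/111/164']

t 6.25 z 0.2310 xy 0.4984 0.1200 yaw 0.981 F [-0.7 -1.3 -2. ] Tz -0.006 red -20 n 0 w 0.0368
t 6.80 z 0.2300 xy 0.4985 0.1200 yaw 0.981 F [-1.7 -2.6  1.4] Tz -0.052 red -19 n 0 w 0.0368
```

```bash
cat > px.py <<'E'
from h import *
a=cv2.imread("pics/side0.png").astype(int); i=camera("side")["img"].astype(int)
d=((i-a)[...,2]-(i-a)[...,1])[195:206,296:304]; print(d); w=np.clip(d,8,None)-8; print("sum",w.sum(),"centroid",[(w*g).sum()/max(w.sum(),1) for g in np.mgrid[195:206,296:304]])
E
python3 px.py; python3 -m pendant '0 0 0.0005 0 0 0 30; 0 0 0.001 0 0 0 30; 0 0 0.001 0 0 0 30; 0 0 0.001 0 0 0 30; 0 0 0.001 0 0 0 30'>/dev/null; python3 chk.py; python3 px.py
```

```text
[[ 1  0  1 -1  0 -2 -2 -6]
 [ 0  0 -1  1 -1 -4 -6 -6]
 [ 1  0  0 -3 -5 -6 -5 -5]
 [ 0  1  9 10  1 -1  1  1]
 [-1  3 28 50 16  2  5  6]
 [ 1  4 39 58 14  4  6  5]
 [ 0  2 12 20  4  4  6  6]
 [ 0  1 -1  1  0  2  6  5]
 [ 1  0  0  0  0  3  7  6]
 [ 0  1 -1  0  4  4  5  5]
 [-1  0  1  4  4  3  4  4]]
sum 176 centroid [np.float64(199.6590909090909), np.float64(298.7613636363636)]
t 7.40 z 0.2292 xy 0.4985 0.1200 yaw 0.981 F [-2.1 -2.6  4.3] Tz 0.018 red -6 n 0 w 0.0368
[[ 2 -1  1  0  1 -1 -3 -6]
 [ 0  0  0  0  0 -4 -6 -7]
 [ 1  0  0 -4 -5 -5 -5 -6]
 [ 0  1  4  3 -2 -1  1  1]
 [ 0  3 28 41  6  1  6  6]
 [ 0  4 45 71 22  4  6  5]
 [ 0  2 29 48 14  4  6  6]
 [ 0  1  2  5  2  3  6  6]
 [ 0  1  1  1  1  3  6  6]
 [ 1  1  0  0  3  5  5  5]
 [ 0 -1  1  4  4  4  4  4]]
sum 234 centroid [np.float64(200.05982905982907), np.float64(298.7521367521368)]
```

Force now rises to 4.3 N where free sliding would give about 1 N, and the red stands out 1.5 px beyond the tube edge, matching 3 mm proud. The button looks popped and resting on the sill, so I'll stop turning and build the push in small steps.

```bash
python3 -m pendant '0 0 0.0001 0 0 0 30; 0 0 0.0002 0 0 0 30; 0 0 0.0003 0 0 0 30; 0 0 0.0003 0 0 0 30; 0 0 0.0003 0 0 0 30'>/dev/null; python3 chk.py; python3 px.py|tail -1
```

```text
t 8.00 z 0.2291 xy 0.4985 0.1200 yaw 0.981 F [-2.2 -1.7  5.6] Tz -0.030 red -6 n 0 w 0.0371
sum 245 centroid [np.float64(200.02857142857144), np.float64(298.734693877551)]
```

```bash
python3 -m pendant '0 0 0.0002 0 0 0 30; 0 0 0.0004 0 0 0 30; 0 0 0.0006 0 0 0 30; 0 0 0.0006 0 0 0 30; 0 0 0.0006 0 0 0 30'>/dev/null; python3 chk.py; python3 px.py|tail -1
```

```text
t 8.60 z 0.2289 xy 0.4986 0.1200 yaw 0.981 F [-2.9 -1.8  8.4] Tz -0.049 red -8 n 0 w 0.0367
sum 228 centroid [np.float64(200.12719298245614), np.float64(298.7543859649123)]
```

```bash
python3 -m pendant '0 0 0.0002 0 0 0 30; 0 0 0.0004 0 0 0 30; 0 0 0.0005 0 0 0 30; 0 0 0.0005 0 0 0 30; 0 0 0.0005 0 0 0 30'>/dev/null; python3 chk.py; python3 -m pendant '0 0 0 0 0 0 30; 0 0 0 0 0 0 30; 0 0 0 0 0 0 30; 0 0 0 0 0 0 30; 0 0 0 0 0 0 30'>/dev/null; python3 chk.py;  python3 px.py|tail -1
```

```text
t 9.20 z 0.2288 xy 0.4987 0.1199 yaw 0.981 F [-4.1 -2.3 10.7] Tz -0.001 red -8 n 0 w 0.0367
t 9.75 z 0.2288 xy 0.4987 0.1199 yaw 0.981 F [-3.5 -2.4  9.5] Tz -0.018 red -8 n 0 w 0.0365
sum 235 centroid [np.float64(200.17872340425532), np.float64(298.74042553191487)]
```

The push held at about 10 N with z steady. Unload, then release slowly.

```bash
python3 -m pendant '0 0 -0.0006 0 0 0 30; 0 0 -0.0012 0 0 0 30; 0 0 -0.0018 0 0 0 30; 0 0 -0.0018 0 0 0 30; 0 0 -0.0018 0 0 0 30'>/dev/null; python3 chk.py; python3 -m pendant '0 0 0 0 0 0 50; 0 0 0 0 0 0 70; 0 0 0 0 0 0 100; 0 0 0 0 0 0 100; 0 0 0 0 0 0 100'>/dev/null; python3 chk.py;  python3 px.py|tail -1
```

```text
t 10.35 z 0.2290 xy 0.4984 0.1200 yaw 0.981 F [-1.  -1.7  2.1] Tz -0.079 red -8 n 0 w 0.0367
t 10.90 z 0.2291 xy 0.4983 0.1201 yaw 0.981 F [ 1.8 -0.5 -0.1] Tz -0.051 red -6 n 0 w 0.0854
sum 243 centroid [np.float64(200.0164609053498), np.float64(298.7448559670782)]
```

```bash
python3 -m pendant '0 0 -0.01 0 0 0 100; 0 0 -0.025 0 0 0 100; 0 0 -0.045 0 0 0 100; 0 0 -0.07 0 0 0 100; 0 0 -0.1 0 0 0 100'>/dev/null; python3 -m pendant '0.03 0 0 0 0 0 100; 0.08 0 0 0 0 0 100; 0.13 0 0 0 0 0 100; 0.18 0 0 0 0 0 100; 0.2 0 0 0 0 0 100'>/dev/null; python3 chk.py;  python3 px.py|tail -1
python3 - <<'E'
from h import *
c=camera("side");t=camera("top"); cv2.imwrite("pics/end.png",np.hstack([cv2.resize(c["img"][130:250,255:335],None,fx=5,fy=5,interpolation=2),cv2.resize(t["img"][140:300,170:230+40],None,fx=3.75,fy=3.75,interpolation=2)]))
i=c["img"][138:152,280:302].astype(int).sum(2); m=cv2.connectedComponentsWithStats((i>480).astype(np.uint8)); print(m[2],m[3]+[280,138])
i=t["img"][212:230,270:292].astype(int).sum(2); m=cv2.connectedComponentsWithStats((i>480).astype(np.uint8)); print(m[2],m[3]+[270,212])
E
```

```text
t 12.00 z 0.3296 xy 0.6107 0.2896 yaw 0.983 F [ 0.1 -0.5  0.8] Tz 0.027 red -7 n 0 w 0.0857
sum 246 centroid [np.float64(200.01626016260164), np.float64(298.7479674796748)]
[[  0   0  22  14 285]
 [  7   4   8   4  23]] [[290.4877193  144.57894737]
 [290.65217391 143.52173913]]
[[  0   0  22  18 309]
 [  0   4   2   2   2]
 [  6   5  10  10  74]
 [  0   8   1   1   1]
 [  0  12   3   6  10]] [[280.97734628 220.01618123]
 [270.5        216.5       ]
 [280.27027027 221.72972973]
 [270.         220.        ]
 [270.5        227.2       ]]
```

View pics/end.png

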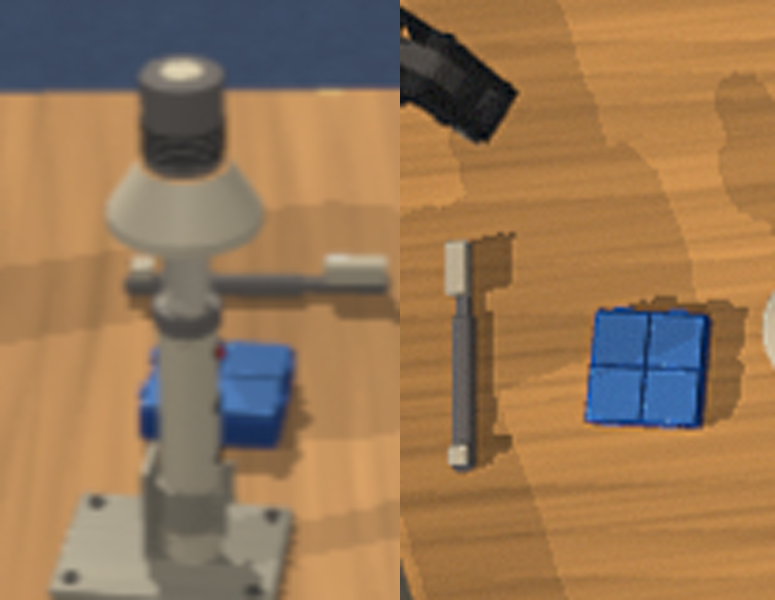

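The final picture shows the red button standing out of the top hole at px (299,200). The gripper is well clear, and the pill box and brush are where they were. Handing in.

```bash
python3 -c "from station import *; print(sign_off())"
```

```text
the job is handed in; nothing more can be done
None
```

The light is locked in the top hole and handed in at about 12 s. I gripped it by the ribbed cap, raised it about 9 mm and turned it 0.24 rad one way, the button showing red in the hole. I didn't need to turn it back.

**Push test:** I then pushed down in small steps to about 10 N (9.5–10.7 N read) for about half a second. The height changed only about 0.1 mm over the last steps, so the button carried the light. I unloaded, opened the gripper and backed well away.

**Last checks:**
- **Button:** it is still red and proud of the tube after release, and its image position did not change.
- **Light:** the cap's image shift fits a light about 8 mm higher than at the start.
- **Torque:** readings about the light's axis stayed below 0.1 N m throughout, well under the breaking limit. They never clearly showed the expected turning friction of about 0.1 N m.
- **Other objects:** the pill box and brush look unmoved. I did not measure the mug and bell again, but the arm never went near them.

**Doubts:**
- My automatic red-detection threshold never triggered. I judged the pop from the picture, the pixel differences and the resistance to the push, not from a turning-lock test.
- The push came after lowering the light about 2 mm. That is slightly more than the stated 1 mm of play.

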